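# Park the hook runner in its catch at the far end of the bent bar

## Task

Take the hook runner by its wooden tab and slide it gently along the bent steel bar, turning it with the bend, to the far end of the bar; there push it past the roller of the sprung catch until it sits home against the stop collar with the roller closed behind its cam, and let go. The bar is hand bent, so feel your way round and never force the runner, and do not disturb the things standing about.

Things in the scene. Friction and masses are not known exactly. Their poses are not given: they have to be found in the camera images.
- rail: fixed stand: a round steel bar, 10 mm thick, bent in a level L, its axis 160 mm above the worktop, on two posts with dark feet 84 mm wide. Origin on the worktop under the start post, z up. From above: the bar runs straight along +x (x 20 to 90 mm, y 0), bends 90 degrees left to (200, 110) mm, then runs straight along +y to the stop. The far post is at (200, 180) mm
- bend_centre (a point): empty point at (90, 110, 160) mm in the rail's frame: the centre of the bend, whose radius is about 110 mm. The bend was made by hand: smooth and level, but its axis may lie up to 15 mm to either side of that arc and its direction be up to 0.25 rad off, so it must be followed by feel. Both ends of the bend meet the straight legs truly
- home (a point): point on the bar's axis, (200, 137, 160) mm in the rail's frame: the runner's origin lies here (about 2 mm lower if it hangs free) when the sleeve touches the dark stop collar, 28 mm wide, whose face is 9 mm farther along. The stop is rigid. Axes as the rail's: +y is the way the runner arrives
- runner: loose hook runner threaded on the bar, 0.11 to 0.18 kg: steel sleeve 18 mm long, 26 mm outer diameter, bore about 4 mm wider than the bar; grip tab above, cam at its right side, hook below to 53 mm under the origin. Origin: middle of the bore; +x along the bore in the direction of travel (start post to stop), z up. It starts on the straight leg by the start post
- tab (a point): grip point of the runner, 40 mm above its origin, in its wooden tab: an upright plate 18 mm long (runner's x), 10 mm thick (runner's y), reaching from 10 to 58 mm above the origin; grip it across its thickness from above. Axes as the runner's
- cam (a point): middle of the runner's cam, an upright steel round 18 mm in diameter and 14 mm high, 14 mm to the right (-y) of the bore's axis
- catch (a joint): sprung catch on the outer (right) side of the bar: an arm on an upright pivot by the far post with a white roller 14 mm in diameter at bar height, 12 mm short of home. 0 rad at rest; the passing cam swings it outward (about 0.1 rad), then it springs back to 0 behind the cam. Passing takes a push of roughly 3 to 8 N along the bar
- cup: white espresso cup, 49 mm tall, standing inside the bend; leave it alone; origin under its middle
- garlic: garlic bulb, 60 mm, lying inside the bend; leave it alone; origin under its middle
- teaspoon: teaspoon, 130 mm long, lying outside the bend; leave it alone; origin under its middle
- salt: salt shaker, 90 mm tall, to the right of the stand; leave it alone; origin under its middle
- timer: round kitchen timer, 47 mm tall, at the near right of the stand; leave it alone; origin under its middle
- tin: food tin, 72 mm tall, at the far right of the stand; leave it alone; origin under its middle

How it is judged:
By the outcome, as a careful person would: the job done as asked, in the order asked, and still so for the second after the job is handed in, with the robot touching nothing.
It also fails if it takes over 72 s, if anything falls off the work surface, if the arm or the gripper's body presses on something with over 40 N, if the wrist force passes 120 N, or if a joint passes its speed limit or range.

## Robot

A 7-joint arm with a two-finger parallel gripper is mounted at the origin on a cart in front of the work surface, level with it; the furniture and walls round the work are solid. World frame = base frame: x ahead of the robot, y to its left, z up, the work surface at z = 0. Lengths are in mm, angles in rad, forces in N, time in s.
With the tool pointing down it reaches from about 350 to 775 mm from the base axis. Payload 3.1 kg.
Tool frame: the origin (TCP) lies between the finger pads; the fingertips stand 11 mm ahead of it and the grasp point (between the pads) lies 8 mm behind it; z points along the fingers, y is the direction in which the jaws open and shut (so a half turn about z gives the same grasp; the last joint's range is limited). The gripper opens to 85 mm and grips with 20 to 120 N. Pads are 22 mm wide; open, the fingers measure 114 mm over their backs; the gripper's body (76 mm by 85 mm) begins 54 mm behind the grasp point. The pads swing forward as they close: fully open they stand 13 mm farther back than shut.
Start: joints at [1.067, 0.311, 0.014, 1.512, -0.004, 1.319, -0.027], TCP at [245.092, -492.389, 242.304] pointing down, gripper open.
Joint ranges: [-2.7, 2.7], [-0.3, 1.91], [-1.27, 1.3], [0.12, 2.57], [-1.44, 4.58], [0.2, 2.03], [-3.05, 3.05]. Speed limits (rad/s): [2.79, 2.79, 3.14, 3.14, 3.14, 3.14, 3.14].

## Interface

Orientations are given as a 3x3 rotation matrix whose columns are the frame's x, y, z axes.
In Python, from cell import observe, grab_frame, camera_model, close_job gives the robot as it stands.
- The arm moves only by the shell command python3 -m handwheel 'ROWS' [OPENING] [FORCE]. ROWS is JSON, a list of rows, each an object with "delta_pos": the shift along the tool's x, y, z in m, a list of three; "turn": the turn about the tool's z in degrees. In form: [{"delta_pos": [dx, dy, dz], "turn": turn}, ...]. A call has 1 to 20 rows; each row shifts and turns the commanded pose from where the row before left it, along the tool's axes as they then stand; what a row does not reach is not made up. A row lasts 1/10 s, in which the tool goes at most 50 mm and 8.59 degrees, less where a joint would pass 70% of its speed; a pose out of reach is approached as far as the arm can. A call with a gripper value outside its range is refused whole. OPENING is the closure, from -1 (fully open) to 1 (shut), so that 0 is half open, set as the call begins (- or left out, the last holds). The fingers move at their own pace and stop on an object; FORCE is the grip in N (left out, the last holds). Time passes only in rows, so rows that do not move let the fingers close. It gives the time, the measured TCP pose, the force and the opening at its end, in the units of the state.
- observe(): the state, without advancing time (a new reading comes with each control period).
- grab_frame(name): name is "side" or "top"; returns the picture (480x640x3 uint8, blue, green, red); there is no depth.
- camera_model(name): a dict with "mtx" (3x3 intrinsics, pixels), "camera_from_world" (4x4, takes a point from world to camera coordinates). Camera axes: x right, y down, z forward; pixel columns grow to the right and rows downward; lengths in mm; the calibration is good to about 2 mm. A picture is of the moment at which its call begins. camera_model takes no time and is no camera call.
- close_job(): hands the job in, once; it reports no verdict.
The state is a dict: "time": time; "q": joint angles; "qvel": joint speeds; "joint_efforts": joint torques, N m; "position": TCP position; "eef_rot": TCP orientation; "contact_force": force on the tool from outside, world axes, zero at the start; "ft_torque": the same for the moment, N m; "opening": finger opening in mm.
Only numpy, scipy, OpenCV 4.12 (cv2) and the standard library are available. Lean on these libraries where they do the work, as an engineer would, in place of code of your own. Each camera call takes 0.05 s, during which the arm holds its last target.

## Working session

There is one attempt and no reset: what is moved stays moved. The work goes in short steps, Python scripts to look and compute and a shell command to move; the robot and the scene stay as the last step left them, time stands still between calls to the robot, and variables do not carry over. Pictures are saved under pics/ and viewed, and the job is handed in when it is done.

```bash
mkdir -p pics; ls; cat > h.py <<'E'
import numpy as np,cv2
from cell import observe,grab_frame,camera_model
def proj(n,P):
    m=camera_model(n);T=np.array(m["camera_from_world"]);K=np.array(m["mtx"])
    P=np.atleast_2d(np.array(P,float));c=P@T[:3,:3].T+T[:3,3];u=c@K.T
    return u[:,:2]/u[:,2:]
def ray(n,uv):
    m=camera_model(n);T=np.array(m["camera_from_world"]);K=np.array(m["mtx"])
    d=T[:3,:3].T@np.linalg.solve(K,[uv[0],uv[1],1.]);o=-T[:3,:3].T@T[:3,3];return o,d
def atz(n,uv,z):
    o,d=ray(n,uv);return o+d*(z-o[2])/d[2]
def snap(n,name):
    f=grab_frame(n);cv2.imwrite(f"pics/{name}.png",f);return f
E
python3 - <<'E'
from h import *
for n in("side","top"):
    snap(n,n+"0");m=camera_model(n);print(n,np.round(m["mtx"],1).tolist(),np.round(m["camera_from_world"],3).tolist(),np.round(ray(n,(320,240))[0]))
print(observe())
E
```

```text
pics
side [[497.7, 0.0, 321.2], [0.0, 497.7, 243.6], [0.0, 0.0, 1.0]] [[0.973, -0.233, 0.01, -520.119], [-0.072, -0.341, -0.937, 45.487], [0.221, 0.911, -0.349, 1132.048], [0.0, 0.0, 0.0, 1.0]] [  258. -1136.   443.]
top [[511.6, 0.0, 311.0], [0.0, 511.6, 245.3], [0.0, 0.0, 1.0]] [[-0.013, -1.0, 0.006, -294.936], [-0.989, 0.012, -0.148, 499.415], [0.148, -0.008, -0.989, 954.703], [0.0, 0.0, 0.0, 1.0]] [ 349. -293. 1020.]
{'time': 0.1, 'q': array([ 1.06729028,  0.3116442 ,  0.01399507,  1.51291964, -0.00439524,
        1.31919014, -0.02721854]), 'qvel': array([ 0.00091963, -0.00244785,  0.00112217, -0.00487682,  0.00134198,
       -0.00096337, -0.00102388]), 'joint_efforts': array([ 9.71841837e-04, -3.80855870e+01,  1.46600911e-01, -2.31241626e+01,
        1.22221341e-02,  8.22458009e-03,  3.86209183e-05]), 'position': array([ 244.78782288, -491.81164343,  241.32123318]), 'eef_rot': array([[ 8.95223762e-01,  4.45615695e-01, -1.03317740e-03],
       [ 4.45616883e-01, -8.95221828e-01,  1.86342272e-03],
       [-9.45525516e-05, -2.12858159e-03, -9.99997730e-01]]), 'contact_force': array([ 0.14549084, -0.14303424,  0.0405608 ]), 'ft_torque': array([0.06720107, 0.05899744, 0.04480817]), 'opening': 85.15544363006003}
```

View pics/side0.png

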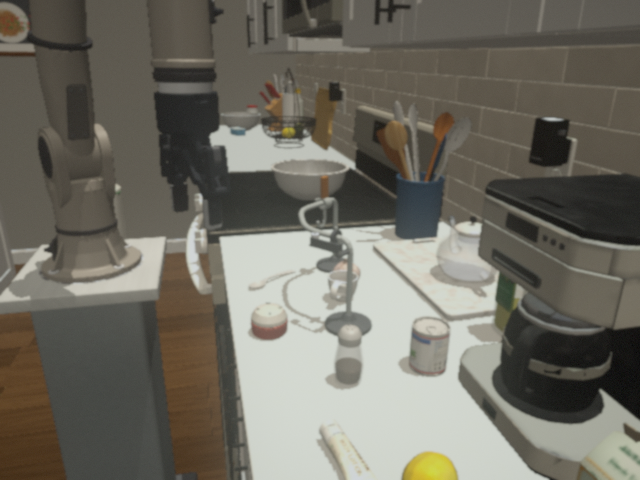

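View pics/top0.png

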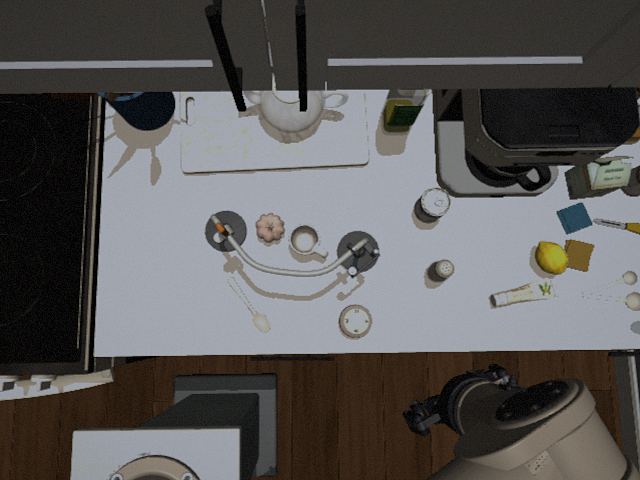

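```bash
python3 - <<'E'
from h import *
f=cv2.imread("pics/top0.png");c=f[190:310,190:400];cv2.imwrite("pics/t0c.png",cv2.resize(c,(798,456),interpolation=cv2.INTER_CUBIC))
f=cv2.imread("pics/side0.png");c=f[165:345,240:400];cv2.imwrite("pics/s0c.png",cv2.resize(c,(533,600),interpolation=cv2.INTER_CUBIC))
for uv in((226,230),(358,251)): print(atz("top",uv,6))
# foot ellipse fit
f=cv2.imread("pics/top0.png");g=cv2.cvtColor(f,cv2.COLOR_BGR2GRAY)
E
```

```text
[ 533.61720643 -130.75312876    6.        ]
[ 487.86317998 -395.21306074    6.        ]
```

View pics/t0c.png

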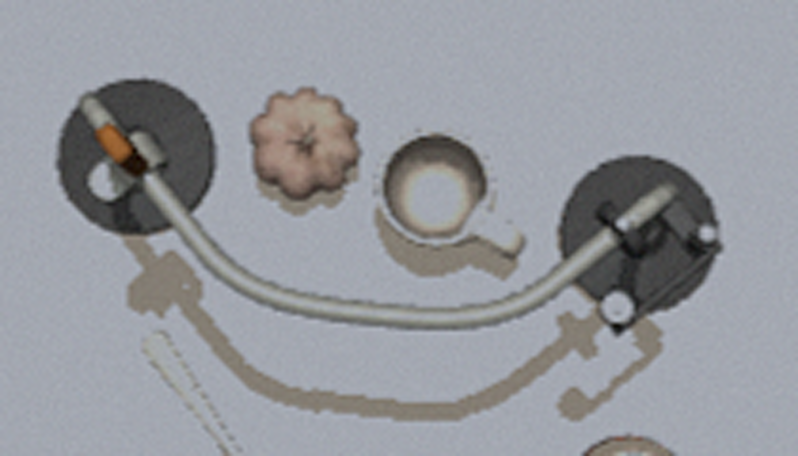

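View pics/s0c.png

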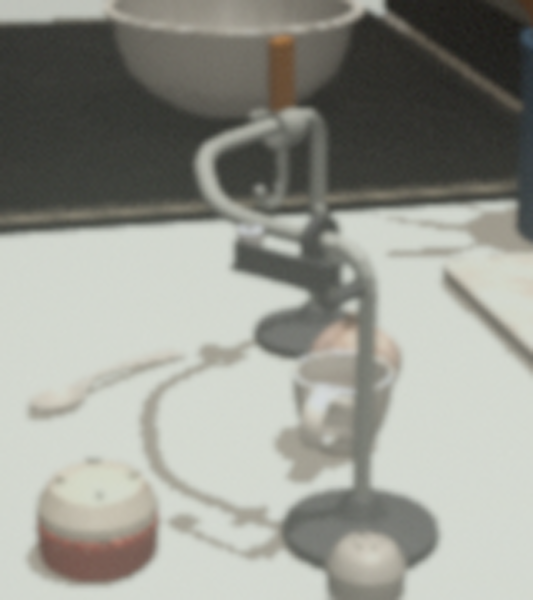

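```bash
cat >> h.py <<'E'
def warp(img,n,o,yaw,z,x0,x1,y0,y1,s=3):
    R=np.array([[np.cos(yaw),-np.sin(yaw)],[np.sin(yaw),np.cos(yaw)]])
    C=np.array([[x0,y1],[x1,y1],[x1,y0],[x0,y0]],float)
    W=C@R.T+o; P=proj(n,np.c_[W,np.full(4,z)])
    w,h=int((x1-x0)*s),int((y1-y0)*s)
    H=cv2.getPerspectiveTransform(P.astype(np.float32),np.float32([[0,0],[w,0],[w,h],[0,h]]))
    return cv2.warpPerspective(img,H,(w,h),flags=cv2.INTER_CUBIC)
E
python3 - <<'E'
from h import *
f=cv2.imread("pics/top0.png")
g=cv2.cvtColor(f,cv2.COLOR_BGR2GRAY)
for c in ((226,230),(358,251)):
    m=np.zeros_like(g);cv2.circle(m,c,26,255,-1)
    b=((g<100)&(m>0)).astype(np.uint8)
    cn=max(cv2.findContours(b,0,1)[0],key=cv2.contourArea);h=cv2.convexHull(cn)
    print(cv2.fitEllipse(h),cv2.minEnclosingCircle(h))
    for z in(0,8): print(z,atz("top",cv2.fitEllipse(h)[0],z))
o=np.array([533.6,-130.75]);yaw=np.radians(-141.8)
w=warp(f,"top",o,yaw,160,-20,240,-30,210,2.3)
for x in range(0,240,20): cv2.line(w,(int((x+20)*2.3),0),(int((x+20)*2.3),4),(0,0,255),1)
# nominal
t=np.linspace(-np.pi/2,0,40);p=np.c_[90+110*np.cos(t),110+110*np.sin(t)];p=np.r_[[[20,0]],p,[[200,180]]]
q=np.int32(np.c_[(p[:,0]+20)*2.3,(210-p[:,1])*2.3]);cv2.polylines(w,[q],False,(0,255,0),1)
cv2.imwrite("pics/w0.png",w)
E
```

```text
((225.50088500976562, 230.88734436035156), (40.71675109863281, 41.388771057128906), 62.811012268066406) ((225.4244384765625, 230.7202606201172), 20.75687026977539)
0 [ 532.9004671 -128.8040431    0.       ]
8 [ 531.45505813 -130.09528412    8.        ]
((357.2882080078125, 252.73219299316406), (41.37869644165039, 44.92147445678711), 19.028837203979492) ((356.7037048339844, 253.74073791503906), 22.97850227355957)
0 [ 485.18584725 -394.28991573    0.        ]
8 [ 484.11470246 -393.49873728    8.        ]
```

View pics/w0.png

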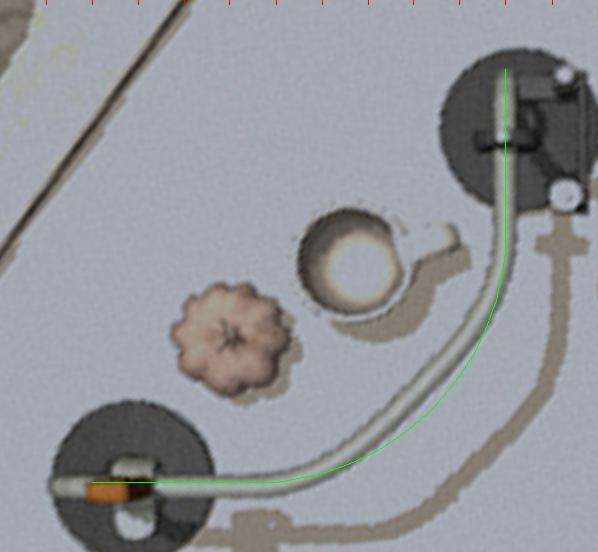

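```bash
python3 - <<'E'
from h import *
f=cv2.imread("pics/top0.png")
o=np.array([533.6,-130.75]);yaw=np.radians(-141.8);s=4
w=warp(f,"top",o,yaw,160,-20,240,-30,210,s).astype(float)
G=w.mean(2)
def prof(p,n):
    r=np.arange(-20,20.1,1);P=p+r[:,None]*n
    u=((P[:,0]+20)*s).astype(int);v=((210-P[:,1])*s).astype(int)
    return G[v,u],(w[v,u,2]-w[v,u,0])
np.set_printoptions(linewidth=250)
for p,n in (((65,0),(0,-1)),((90,0),(0,-1)),((167.8-10,32.2+10),(.707,-.707)),((200,100),(1,0)),((200,120),(1,0)),((200,160),(1,0))):
    a,b=prof(np.array(p),np.array(n));print(p);print(a.astype(int));print(b.astype(int))
E
```

```text
(65, 0)
[ 62  67  72  79  80  79  77  78  79  77  75  77  77  75  72  69  76  98 127 145 161 170 167 152 133 111  93  74  70  72  72  73  73  72  74  78  71  58  46  40  44]
[-2 -1 -2 -4 -2  0  0  1  3  2  0  0  0 -2 -2  3  5  6  7  5 -2 -7 -4  3  7  6  1 -1 -2 -3 -3 -3 -1  2  2  2  2 -1 -5 -5  0]
(90, 0)
[170 168 170 169 168 170 170 167 169 171 169 169 170 171 169 155 122 107 124 148 163 168 163 150 130 116 128 155 169 174 168 150 130 120 124 126 127 126 125 123 123]
[-15 -13 -13 -14 -14 -14 -15 -14 -14 -14 -15 -14 -12 -13 -15 -13  -5   3   8   6  -2  -7  -3   6   7   3  -3 -12 -14 -15 -14  -1  15  19  16  17  16  16  17  16  16]
(157.8, 42.2)
[169 170 170 170 169 169 169 167 167 169 170 171 171 169 170 172 172 169 161 139 125 138 153 165 164 149 128 116 103 121 164 179 170 170 170 169 168 167 168 169 170]
[-14 -13 -14 -16 -15 -14 -14 -14 -13 -12 -12 -14 -15 -14 -14 -13 -14 -14 -15  -4   9   5  -1 -10 -10  -1   6   7   2  -5 -12 -15 -14 -14 -13 -12 -13 -14 -15 -14 -14]
(200, 100)
[127 130 124 125 140 165 174 172 171 169 170 170 157 130 112 121 142 159 170 166 152 130 109  98 115 149
[... 172 characters left out ...]
15 -15 -15 -16 -16 -12  -8  -2   2   3   6  13  19  19]
(200, 120)
[170 171 169 168 169 172 174 173 175 175 170 163 141 120 107 111 125 147 164 171 163 146 134 110  77  58  56  63  65  62  66  63  64  60  55  61  63  74  83  93 116]
[-13 -14 -13 -12 -13 -13 -17 -14 -11 -13 -16 -14  -8   0   7  10  10   7  -4 -13  -6   6   8   4   1  -1  -1  -3   0   3   4   2   2   2   4   8   9   9  13  15  10]
(200, 160)
[ 69  71  72  72  72  73  72  70  68  69  70  70  70  69  78 104 134 150 156 152 143 138 130  99  65  35  36  42  51  62  73  69  51  40  35  38  46  55  66  69  68]
[ 1  2  1  0 -2 -3  1  2  1  1 -1 -1  0  0  3  6  6  6  3  1  1  7  7  4  4  2 -1  1  1  2  1  0  0 -1  0 -1 -2 -1 -2 -2  0]
```

```bash
python3 - <<'E'
from h import *
from scipy.interpolate import UnivariateSpline
f=cv2.imread("pics/top0.png")
yaw=np.radians(-141.8);s=4
o=np.array([533.8,-129.2])
w=warp(f,"top",o,yaw,160,-20,240,-30,210,s).astype(np.float32)
B=w[:,:,2]-w[:,:,0]
pts=[]
r=np.arange(-22,14.1,.25)
for k in range(-3,20):
    a=np.radians(k*5.625)
    if k<0: p=np.array([90+k*8,0.]);n=np.array([0,-1.])
    elif k>16: p=np.array([200.,110+(k-16)*3]);n=np.array([1.,0])
    else: n=np.array([np.sin(a),-np.cos(a)]);p=np.array([90,110])+110*n
    P=p+r[:,None]*n
    b=cv2.remap(B,((P[:,0]+20)*s).astype(np.float32),((210-P[:,1])*s).astype(np.float32),1).ravel()
    # matched: both edges: box 10..11mm
    sc=[]
    m=(b>-9.5)
    best=None
    # rising edge then bar, choose width about 10.5
    e=np.diff(m.astype(int));up=r[:-1][e==1];dn=r[:-1][e==-1]
    c=[((u+d)/2,d-u) for u in up for d in dn if 8<d-u<14]
    print(k,p.round(1),[(round(x,2),round(y,2)) for x,y in c], [round(x,1) for x in up],[round(x,1) for x in dn])
E
```

```text
-3 [66.  0.] [] [] []
-2 [74.  0.] [(np.float64(-6.38), np.float64(12.25)), (np.float64(6.25), np.float64(12.0))] [np.float64(-12.5), np.float64(0.2)] [np.float64(-0.2), np.float64(12.2)]
-1 [82.  0.] [(np.float64(0.12), np.float64(11.75))] [np.float64(-5.8), np.float64(0.2), np.float64(11.5)] [np.float64(0.0), np.float64(6.0)]
0 [90.  0.] [(np.float64(0.0), np.float64(11.0))] [np.float64(-5.5), np.float64(9.5)] [np.float64(5.5)]
1 [100.8   0.5] [(np.float64(-0.25), np.float64(11.0))] [np.float64(-5.8), np.float64(9.5)] [np.float64(5.2)]
2 [111.5   2.1] [(np.float64(-1.75), np.float64(11.0))] [np.float64(-7.2)] [np.float64(3.8)]
3 [121.9   4.7] [(np.float64(-2.88), np.float64(11.25))] [np.float64(-8.5), np.float64(-2.5)] [np.float64(-4.0), np.float64(2.8)]
4 [132.1   8.4] [(np.float64(-5.0), np.float64(11.0))] [np.float64(-10.5), np.float64(-4.8)] [np.float64(-6.0), np.float64(0.5)]
5 [141.9  13. ] [(np.float64(-7.12), np.float64(10.75))] [np.float64(-12.5)] [np.float64(-1.8)]
6 [151.1  18.5] [(np.float64(-9.0), np.float64(11.0))] [np.float64(-14.5)] [np.float64(-3.5)]
7 [159.8  25. 
[... 823 characters left out ...]
p.float64(-3.0)] [np.float64(-4.2), np.float64(2.5)]
14 [197.9  88.5] [(np.float64(-1.25), np.float64(10.5))] [np.float64(-6.5)] [np.float64(-16.8), np.float64(4.0)]
15 [199.5  99.2] [(np.float64(-0.12), np.float64(10.75))] [np.float64(-5.5), np.float64(-0.2)] [np.float64(-13.5), np.float64(-0.5), np.float64(5.2)]
16 [200. 110.] [(np.float64(0.62), np.float64(10.75))] [np.float64(-4.8), np.float64(0.5)] [np.float64(-19.5), np.float64(0.0), np.float64(6.0)]
17 [200. 113.] [(np.float64(0.5), np.float64(10.5))] [np.float64(-4.8)] [np.float64(-20.8), np.float64(5.8)]
18 [200. 116.] [(np.float64(1.25), np.float64(13.0))] [np.float64(-5.2)] [np.float64(7.8)]
19 [200. 119.] [] [np.float64(-6.0)] []
```

```bash
cat >> h.py <<'E'
YAW=np.radians(-141.8);O=np.array([533.8,-129.2])
R2=np.array([[np.cos(YAW),-np.sin(YAW)],[np.sin(YAW),np.cos(YAW)]])
def r2w(p): return np.array(p,float)@R2.T+O
def w2r(p): return (np.array(p,float)-O)@R2
E
python3 - <<'E'
from h import *
for n,z in(("top",216),("side",198)):
    f=cv2.imread(f"pics/{n}0.png").astype(int)
    m=((f[:,:,2]-f[:,:,0])>45).astype(np.uint8)
    c=(225,230) if n=="top" else (325,187)
    k=np.zeros_like(m);cv2.circle(k,c,18,1,-1);m&=k
    v,u=np.nonzero(m);print(n,len(u),u.mean(),v.mean(),u.min(),u.max(),v.min(),v.max())
    P=atz(n,(u.mean(),v.mean()),z);print(P,w2r(P[:2]))
    s=4 if 1 else 1
    g=cv2.resize(f[c[1]-30:c[1]+30,c[0]-35:c[0]+35].astype(np.uint8),(700,600),interpolation=cv2.INTER_NEAREST)
    for X,col in((40,(0,255,0)),(45,(255,0,0)),(50,(0,0,255))):
        for zz in (158,):
            Q=[]
            for dx,dy,dz in [(-9,-5,58),(9,-5,58),(9,5,58),(-9,5,58),(-9,-5,58),(-9,-5,12),(9,-5,12),(9,-5,58)]:
                w=r2w((X+dx,dy));Q.append([w[0],w[1],zz+dz])
            q=(proj(n,Q)-np.array(c)+[35,30]+.5)*10
            cv2.polylines(g,[np.int32(q)],False,col,1)
    cv2.imwrite(f"pics/tab_{n}.png",g)
E
```

```text
top 58 219.67241379310346 227.25862068965517 215 224 223 232
[ 499.86270974 -154.30561641  216.        ] [42.19537744 -1.2576835 ]
side 94 324.3085106382979 184.59574468085106 321 327 175 196
[ 501.59748707 -157.66174851  198.        ] [42.90755099  2.45255691]
```

View pics/tab_top.png

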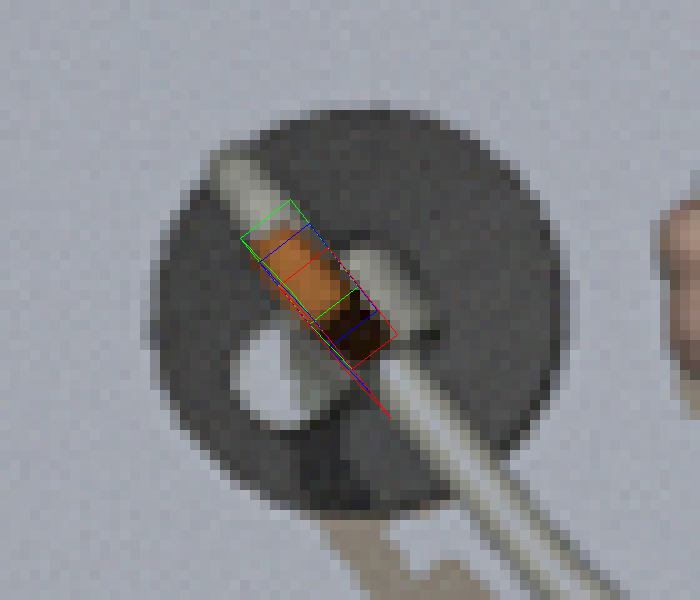

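View pics/tab_side.png

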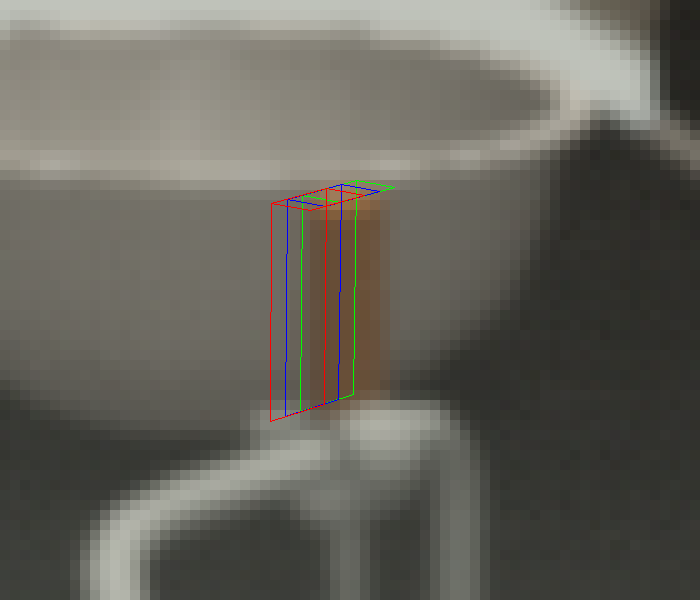

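```bash
cat >> h.py <<'E'
def togo(p,yawdeg):
    s=observe();R=np.array(s["eef_rot"]);d=R.T@(np.array(p)-s["position"])
    y=np.degrees(np.arctan2(R[1,0],R[0,0]))
    print("t",round(s["time"],2),"pos",np.round(s["position"],1),"yaw",round(y,2),"F",np.round(s["contact_force"],2),"op",round(s["opening"],1))
    print("delta tool mm",np.round(d,1),"turn",round(-(yawdeg-y),2))
E
python3 - <<'E'
from h import *
w=r2w((42,-0.8));print(w)
togo([*w,270],38.2)
E
```

```text
[ 500.29928377 -154.54446709]
t 0.1 pos [ 244.8 -491.8  241.3] yaw 26.46 F [ 0.15 -0.14  0.04] op 85.2
delta tool mm [ 379.  -188.1  -28.3] turn -11.74
```

```bash
python3 -m handwheel '[{"delta_pos":[0.02,-0.01,-0.01],"turn":0},{"delta_pos":[0.036,-0.018,-0.005],"turn":0},{"delta_pos":[0.036,-0.018,-0.005],"turn":0},{"delta_pos":[0.036,-0.018,-0.005],"turn":0},{"delta_pos":[0.036,-0.018,-0.003],"turn":0},{"delta_pos":[0.036,-0.018,0],"turn":0},{"delta_pos":[0.036,-0.018,0],"turn":0},{"delta_pos":[0.036,-0.018,0],"turn":0},{"delta_pos":[0.036,-0.018,0],"turn":0},{"delta_pos":[0.036,-0.018,0],"turn":0},{"delta_pos":[0.025,-0.012,0],"turn":0},{"delta_pos":[0.01,-0.004,0],"turn":-5.7},{"delta_pos":[0,0,0],"turn":-6},{"delta_pos":[0,0,0],"turn":0}]' 0.1 30; python3 - <<'E'
from h import *
w=r2w((42,-0.8))
togo([*w,190],38.2)
snap("top","top1")
E
```

```text
time: 1.5
position: [500.5, -154.6, 269.6]
eef_rot: [[0.786, 0.619, -0.001], [0.619, -0.786, 0.0], [-0.001, -0.001, -1.0]]
contact_force: [0.3, -0.2, -0.2]
opening: 38.1
t 1.5 pos [ 500.5 -154.6  269.6] yaw 38.23 F [ 0.34 -0.17 -0.15] op 38.1
delta tool mm [-0.1 -0.  79.6] turn 0.03
```

View pics/top1.png

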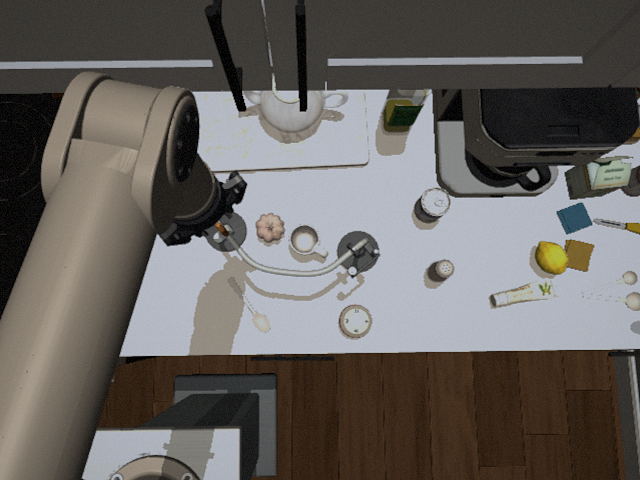

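The top view shows the open gripper straddling the tab, near pixel (221,229). Next I descend.

```bash
python3 -m handwheel '[{"delta_pos":[0,0,0.012],"turn":0},{"delta_pos":[0,0,0.015],"turn":0},{"delta_pos":[0,0,0.015],"turn":0},{"delta_pos":[0,0,0.015],"turn":0},{"delta_pos":[0,0,0.012],"turn":0},{"delta_pos":[0,0,0.010],"turn":0},{"delta_pos":[0,0,0],"turn":0},{"delta_pos":[0,0,0],"turn":0}]' 0.1 30; python3 - <<'E'
from h import *
w=r2w((42,-0.8))
togo([*w,190],38.2)
snap("side","side2")
f=cv2.imread("pics/side2.png");cv2.imwrite("pics/side2c.png",cv2.resize(f[120:260,250:400],(640,597),interpolation=cv2.INTER_CUBIC))
E
```

```text
time: 2.35
position: [500.7, -155.3, 191.3]
eef_rot: [[0.787, 0.618, 0.0], [0.618, -0.787, -0.0], [0.0, 0.0, -1.0]]
contact_force: [0.5, -0.3, -0.4]
opening: 38.6
t 2.35 pos [ 500.7 -155.3  191.3] yaw 38.14 F [ 0.49 -0.33 -0.45] op 38.6
delta tool mm [ 0.2 -0.8  1.3] turn -0.06
```

View pics/side2c.png

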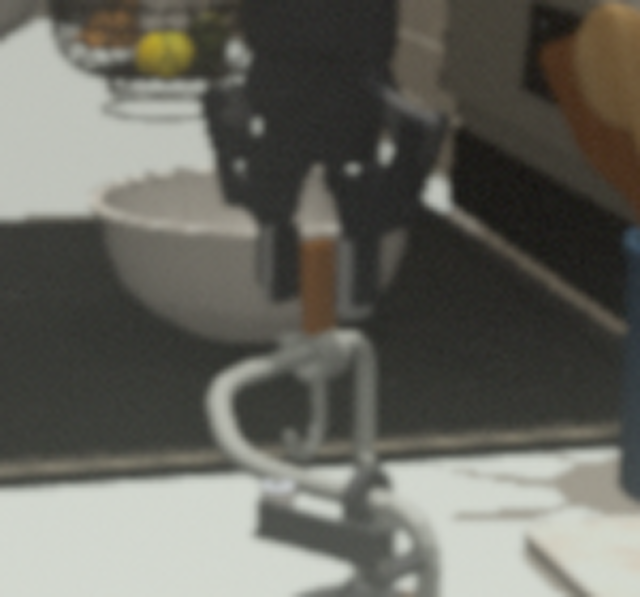

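The tab sits between both fingers and is about centred, so I close.

```bash
python3 -m handwheel '[{"delta_pos":[0,0,0],"turn":0},{"delta_pos":[0,0,0],"turn":0},{"delta_pos":[0,0,0],"turn":0},{"delta_pos":[0,0,0],"turn":0},{"delta_pos":[0,0,0],"turn":0},{"delta_pos":[0,0,0],"turn":0}]' 1 35; python3 - <<'E'
from h import *
w=r2w((42,-0.8))
togo([*w,190],38.2); print(observe()["ft_torque"])
E
```

```text
time: 3.0
position: [500.9, -155.1, 192.0]
eef_rot: [[0.786, 0.618, 0.001], [0.618, -0.786, -0.0], [0.001, 0.001, -1.0]]
contact_force: [-0.8, 0.3, 5.3]
opening: 9.4
t 3.0 pos [ 500.9 -155.1  192. ] yaw 38.17 F [-0.81  0.33  5.27] op 9.4
delta tool mm [-0.2 -0.8  2. ] turn -0.03
[ 0.13833103  0.28508408 -0.01567969]
```

```bash
cat > st.py <<'E'
from h import *
import math
def path():
    t=np.linspace(0,np.pi/2,361);r=110-10.75*np.sin(2*t)**2
    arc=np.c_[90+r*np.sin(t),110-r*np.cos(t)]
    p=np.r_[np.c_[np.arange(20,90,.5),np.zeros(140)],arc,np.c_[np.full(61,200.),np.linspace(110.5,140.5,61)]]
    s=np.r_[0,np.cumsum(np.hypot(*np.diff(p,axis=0).T))]
    return p,s
P,S=path()
ANG=np.unwrap(np.arctan2(*np.gradient(P,axis=0).T[::-1]))
def at(s):
    return np.array([np.interp(s,S,P[:,0]),np.interp(s,S,P[:,1])]),np.interp(s,S,ANG)
def main(bias=(0,0,0),ahead=()):
    st=observe();R=st["eef_rot"];p=w2r(st["position"][:2])
    y=np.degrees(np.arctan2(R[1,0],R[0,0]))+180-np.degrees(YAW)
    y=(y+180)%360-180
    i=np.argmin(np.hypot(*(P-p).T));c,a=at(S[i]);n=np.array([-math.sin(a),math.cos(a)])
    F=np.array(st["contact_force"])-bias;fr=F[:2]@R2;tg=np.array([math.cos(a),math.sin(a)])
    T=np.array(st["ft_torque"])
    print(f"t {st['time']:.2f} rail {p.round(1)} z {st['position'][2]:.1f} yaw {y:.1f} | s {S[i]:.1f} left-off {float((p-c)@n):.2f} path yaw {math.degrees(a):.1f} | F along {fr@tg:.2f} left {fr@n:.2f} up {F[2]:.2f} T {T.round(2)} op {st['opening']:.1f}")
    return S[i]
if __name__=="__main__":
    main()
E
python3 st.py
python3 -m handwheel '[{"delta_pos":[0,0,-0.001],"turn":0},{"delta_pos":[0,0,-0.001],"turn":0},{"delta_pos":[0,0,0],"turn":0},{"delta_pos":[0,0,0],"turn":0}]' >/dev/null;python3 st.py; python3 -m handwheel '[{"delta_pos":[0,0,-0.0007],"turn":0},{"delta_pos":[0,0,0],"turn":0},{"delta_pos":[0,0,0],"turn":0}]' >/dev/null;python3 st.py
```

```text
t 3.00 rail [41.8 -0. ] z 192.0 yaw -0.0 | s 22.0 left-off -0.00 path yaw 0.0 | F along 0.44 left -0.76 up 5.27 T [ 0.14  0.29 -0.02] op 9.4
t 3.40 rail [42.6 -0.3] z 192.5 yaw -0.1 | s 22.5 left-off -0.33 path yaw 0.0 | F along -0.09 left 0.24 up -0.64 T [ 0.01 -0.01  0.03] op 9.7
t 3.70 rail [42.2 -0.1] z 193.9 yaw -0.0 | s 22.0 left-off -0.10 path yaw 0.0 | F along 0.60 left 1.03 up -1.36 T [ 0.   -0.03 -0.01] op 9.4
```

```bash
python3 -m handwheel '[{"delta_pos":[-0.002,0,0],"turn":0},{"delta_pos":[-0.002,0,0],"turn":0},{"delta_pos":[-0.003,0,0],"turn":0},{"delta_pos":[-0.003,0,0],"turn":0},{"delta_pos":[-0.003,0,0],"turn":0},{"delta_pos":[-0.003,0,0],"turn":0},{"delta_pos":[-0.003,0,0],"turn":0},{"delta_pos":[-0.003,0,0],"turn":0}]' >/dev/null;python3 st.py
```

```text
t 4.50 rail [64.5 -0.1] z 194.0 yaw -0.0 | s 44.5 left-off -0.10 path yaw 0.0 | F along 0.57 left 1.30 up -1.03 T [0.04 0.03 0.02] op 9.8
```

```bash
python3 -m handwheel '[{"delta_pos":[-0.003,0,0],"turn":0},{"delta_pos":[-0.003,0,0],"turn":0},{"delta_pos":[-0.003,0,0],"turn":0},{"delta_pos":[-0.003,0,0],"turn":0},{"delta_pos":[-0.003,0,0],"turn":0},{"delta_pos":[-0.003,0,0],"turn":0},{"delta_pos":[-0.003,0,0],"turn":0},{"delta_pos":[-0.003,0,0],"turn":0},{"delta_pos":[0,0,0],"turn":0}]' >/dev/null;python3 - <<'E'
from st import *
s=main(); 
# plan rows from current pose: step 3mm
def plan(s0,off,yaw0,n,ds):
    st=observe();p=w2r(st["position"][:2]);R=st["eef_rot"]
    y=(np.arctan2(R[1,0],R[0,0])+np.pi-YAW+np.pi)%(2*np.pi)-np.pi
    for k in range(1,n+1):
        c,a=at(s+k*ds);d=c-p
        f=d@[np.cos(y),np.sin(y)];l=d@[-np.sin(y),np.cos(y)]
        print(k,"x %.2f y %.2f turn %.2f"%(-f,l,-np.degrees(a-y)));p=c;y=a
plan(s,0,0,20,3)
E
```

```text
t 5.40 rail [88.9 -0. ] z 194.0 yaw -0.1 | s 69.0 left-off -0.00 path yaw 0.0 | F along -0.91 left -0.65 up -2.54 T [ 0.01 -0.04  0.03] op 9.5
1 x -3.14 y 0.04 turn -1.94
2 x -3.00 y 0.07 turn -2.77
3 x -3.00 y 0.07 turn -2.75
4 x -3.00 y 0.07 turn -2.72
5 x -3.00 y 0.07 turn -2.67
6 x -3.00 y 0.07 turn -2.61
7 x -3.00 y 0.07 turn -2.54
8 x -3.00 y 0.06 turn -2.47
9 x -3.00 y 0.06 turn -2.38
10 x -3.00 y 0.06 turn -2.28
11 x -3.00 y 0.06 turn -2.17
12 x -3.00 y 0.05 turn -2.06
13 x -3.00 y 0.05 turn -1.94
14 x -3.00 y 0.05 turn -1.82
15 x -3.00 y 0.05 turn -1.69
16 x -3.00 y 0.04 turn -1.56
17 x -3.00 y 0.04 turn -1.42
18 x -3.00 y 0.03 turn -1.28
19 x -3.00 y 0.03 turn -1.14
20 x -3.00 y 0.03 turn -0.99
```

```bash
python3 -m handwheel '[{"delta_pos":[-0.003,0,0],"turn":-1.9},{"delta_pos":[-0.003,0.0001,0],"turn":-2.8},{"delta_pos":[-0.003,0.0001,0],"turn":-2.7},{"delta_pos":[-0.003,0.0001,0],"turn":-2.7},{"delta_pos":[-0.003,0.0001,0],"turn":-2.7},{"delta_pos":[0,0,0],"turn":0}]' >/dev/null;python3 st.py;python3 -m handwheel '[{"delta_pos":[0,0,0],"turn":0}]' >/dev/null;python3 st.py
```

```text
t 6.00 rail [103.5   1.6] z 193.9 yaw 12.7 | s 83.4 left-off 0.12 path yaw 12.3 | F along 0.05 left -0.48 up -2.37 T [0.03 0.07 0.02] op 9.7
t 6.10 rail [102.9   1.5] z 194.0 yaw 12.7 | s 83.0 left-off 0.12 path yaw 11.8 | F along -0.31 left -0.57 up -1.91 T [ 0.02 -0.04  0.02] op 9.4
```

```bash
python3 -m handwheel '[{"delta_pos":[-0.003,0,0],"turn":-2.6},{"delta_pos":[-0.003,0.0001,0],"turn":-2.5},{"delta_pos":[-0.003,0.0001,0],"turn":-2.5},{"delta_pos":[-0.003,0.0001,0],"turn":-2.4},{"delta_pos":[-0.003,0,0],"turn":-2.3},{"delta_pos":[0,0,0],"turn":0}]' >/dev/null;python3 st.py;python3 -m handwheel '[{"delta_pos":[-0.003,0,0],"turn":-2.2},{"delta_pos":[-0.003,0.0001,0],"turn":-2.0},{"delta_pos":[-0.003,0,0],"turn":-1.9},{"delta_pos":[-0.003,0,0],"turn":-1.8},{"delta_pos":[0,0,0],"turn":0}]' >/dev/null;python3 st.py
```

```text
t 6.70 rail [117.5   6.2] z 193.9 yaw 25.0 | s 98.2 left-off 0.05 path yaw 24.5 | F along 0.64 left -0.72 up -2.09 T [ 0.01  0.18 -0.02] op 9.7
t 7.20 rail [127.9  12. ] z 193.9 yaw 32.9 | s 110.5 left-off 0.06 path yaw 32.8 | F along 0.33 left -0.70 up -2.18 T [ 0.02  0.21 -0.02] op 9.6
```

```bash
cat > plan.py <<'E'
from st import *
import sys
s=main()
st=observe();p=w2r(st["position"][:2]);R=st["eef_rot"]
y=(np.arctan2(R[1,0],R[0,0])+np.pi-YAW+np.pi)%(2*np.pi)-np.pi
for k in range(1,int(sys.argv[1])+1):
    c,a=at(s+k*3);d=c-p
    f=d@[np.cos(y),np.sin(y)];l=d@[-np.sin(y),np.cos(y)]
    print(k,"x %.2f y %.2f turn %.2f"%(-f,l,-np.degrees(a-y)));p=c;y=a
E
python3 -m handwheel '[{"delta_pos":[-0.003,0,0],"turn":-1.7},{"delta_pos":[-0.003,0,0],"turn":-1.5},{"delta_pos":[-0.003,0,0],"turn":-1.4},{"delta_pos":[-0.003,0,0],"turn":-1.3},{"delta_pos":[-0.003,0,0],"turn":-1.1},{"delta_pos":[0,0,0],"turn":0}]' >/dev/null;python3 plan.py 20
```

```text
t 7.80 rail [140.5  21.4] z 193.9 yaw 39.9 | s 126.2 left-off 0.00 path yaw 40.2 | F along -0.04 left -1.48 up -1.20 T [-0.02  0.31  0.04] op 9.5
1 x -3.11 y 0.04 turn -1.26
2 x -3.00 y 0.02 turn -0.85
3 x -3.00 y 0.02 turn -0.72
4 x -3.00 y 0.02 turn -0.59
5 x -3.00 y 0.01 turn -0.48
6 x -3.00 y 0.01 turn -0.39
7 x -3.00 y 0.01 turn -0.31
8 x -3.00 y 0.01 turn -0.26
9 x -3.00 y 0.01 turn -0.24
10 x -3.00 y 0.01 turn -0.24
11 x -3.00 y 0.01 turn -0.26
12 x -3.00 y 0.01 turn -0.32
13 x -3.00 y 0.01 turn -0.39
14 x -3.00 y 0.01 turn -0.49
15 x -3.00 y 0.02 turn -0.60
16 x -3.00 y 0.02 turn -0.73
17 x -3.00 y 0.02 turn -0.86
18 x -3.00 y 0.03 turn -1.00
19 x -3.00 y 0.03 turn -1.14
20 x -3.00 y 0.03 turn -1.28
```

```bash
python3 -m handwheel '[{"delta_pos":[-0.003,-0.0001,0],"turn":-1.2},{"delta_pos":[-0.003,-0.0001,0],"turn":-0.9},{"delta_pos":[-0.003,-0.0001,0],"turn":-0.7},{"delta_pos":[-0.003,0,0],"turn":-0.6},{"delta_pos":[-0.003,0,0],"turn":-0.5},{"delta_pos":[-0.003,0,0],"turn":-0.4},{"delta_pos":[0,0,0],"turn":0}]' >/dev/null;python3 st.py;python3 -m handwheel '[{"delta_pos":[-0.003,0,0],"turn":-0.3},{"delta_pos":[-0.003,0,0],"turn":-0.3},{"delta_pos":[-0.003,0,0],"turn":-0.2},{"delta_pos":[-0.003,0,0],"turn":-0.2},{"delta_pos":[-0.003,0,0],"turn":-0.3},{"delta_pos":[0,0,0],"turn":0}]' >/dev/null;python3 plan.py 28
```

```text
t 8.50 rail [154.   33.6] z 194.1 yaw 44.2 | s 144.4 left-off -0.09 path yaw 44.2 | F along 0.27 left -0.20 up -1.74 T [-0.03  0.05 -0.01] op 9.5
t 9.10 rail [164.6  44. ] z 194.0 yaw 45.5 | s 159.1 left-off -0.22 path yaw 45.5 | F along 1.44 left -0.11 up -1.87 T [ 0.02 -0.05  0.06] op 9.7
1 x -3.00 y 0.23 turn -0.31
2 x -3.00 y 0.01 turn -0.39
3 x -3.00 y 0.01 turn -0.49
4 x -3.00 y 0.02 turn -0.60
5 x -3.00 y 0.02 turn -0.72
6 x -3.00 y 0.02 turn -0.86
7 x -3.00 y 0.03 turn -1.00
8 x -3.00 y 0.03 turn -1.14
9 x -3.00 y 0.03 turn -1.28
10 x -3.00 y 0.04 turn -1.42
11 x -3.00 y 0.04 turn -1.56
12 x -3.00 y 0.04 turn -1.69
13 x -3.00 y 0.05 turn -1.82
14 x -3.00 y 0.05 turn -1.95
15 x -3.00 y 0.05 turn -2.06
16 x -3.00 y 0.06 turn -2.18
17 x -3.00 y 0.06 turn -2.28
18 x -3.00 y 0.06 turn -2.38
19 x -3.00 y 0.06 turn -2.47
20 x -3.00 y 0.07 turn -2.55
21 x -3.00 y 0.07 turn -2.61
22 x -3.00 y 0.07 turn -2.67
23 x -3.00 y 0.07 turn -2.72
24 x -3.00 y 0.07 turn -2.75
25 x -3.00 y 0.07 turn -2.77
26 x -3.00 y 0.06 turn -1.82
27 x -3.00 y 0.00 turn -0.00
28 x -3.00 y 0.00 turn -0.00
```

```bash
python3 -m handwheel '[{"delta_pos":[-0.003,0.0001,0],"turn":-0.3},{"delta_pos":[-0.003,0,0],"turn":-0.4},{"delta_pos":[-0.003,0,0],"turn":-0.5},{"delta_pos":[-0.003,0,0],"turn":-0.6},{"delta_pos":[-0.003,0,0],"turn":-0.7},{"delta_pos":[-0.003,0,0],"turn":-0.9},{"delta_pos":[0,0,0],"turn":0}]' >/dev/null;python3 st.py;python3 -m handwheel '[{"delta_pos":[-0.003,0,0],"turn":-1.0},{"delta_pos":[-0.003,0,0],"turn":-1.1},{"delta_pos":[-0.003,0.0001,0],"turn":-1.3},{"delta_pos":[-0.003,0,0],"turn":-1.4},{"delta_pos":[-0.003,0.0001,0],"turn":-1.6},{"delta_pos":[0,0,0],"turn":0}]' >/dev/null;python3 st.py
```

```text
t 9.80 rail [176.9  57. ] z 194.0 yaw 48.9 | s 177.2 left-off -0.26 path yaw 48.9 | F along 0.19 left -0.38 up -1.44 T [-0.01  0.02  0.04] op 9.6
t 10.40 rail [186.1  68.9] z 193.9 yaw 55.4 | s 191.8 left-off -0.15 path yaw 55.1 | F along -0.16 left -0.86 up -1.57 T [-0.07  0.03  0.  ] op 9.4
```

```bash
python3 -m handwheel '[{"delta_pos":[-0.003,0,0],"turn":-1.7},{"delta_pos":[-0.003,0,0],"turn":-1.8},{"delta_pos":[-0.003,0.0001,0],"turn":-1.9},{"delta_pos":[-0.003,0,0],"turn":-2.1},{"delta_pos":[-0.003,0.0001,0],"turn":-2.2},{"delta_pos":[0,0,0],"turn":0}]' >/dev/null;python3 st.py;python3 -m handwheel '[{"delta_pos":[-0.003,0,0],"turn":-2.3},{"delta_pos":[-0.003,0,0],"turn":-2.4},{"delta_pos":[-0.003,0.0001,0],"turn":-2.5},{"delta_pos":[-0.003,0,0],"turn":-2.5},{"delta_pos":[0,0,0],"turn":0}]' >/dev/null;python3 plan.py 7
```

```text
t 11.00 rail [193.6  81.6] z 193.9 yaw 65.0 | s 206.9 left-off -0.20 path yaw 64.8 | F along -0.04 left -0.29 up -2.08 T [-0.09  0.1   0.06] op 9.4
t 11.50 rail [197.8  92.6] z 193.8 yaw 74.7 | s 218.3 left-off -0.23 path yaw 74.0 | F along 1.17 left -0.99 up -1.99 T [-0.14  0.14 -0.04] op 9.2
1 x -2.78 y 0.27 turn -1.88
2 x -3.00 y 0.07 turn -2.66
3 x -3.00 y 0.07 turn -2.71
4 x -3.00 y 0.07 turn -2.75
5 x -3.00 y 0.07 turn -2.77
6 x -3.00 y 0.07 turn -2.49
7 x -3.00 y 0.00 turn -0.05
```

```bash
python3 -m handwheel '[{"delta_pos":[-0.003,0,0],"turn":-2.2},{"delta_pos":[-0.003,0,0],"turn":-2.7},{"delta_pos":[-0.003,0,0],"turn":-2.7},{"delta_pos":[0,0,0],"turn":0}]' >/dev/null;python3 st.py;python3 -m handwheel '[{"delta_pos":[-0.003,0,0],"turn":-2.7},{"delta_pos":[-0.002,0,0],"turn":-2.6},{"delta_pos":[0,0,0],"turn":0}]' >/dev/null;python3 plan.py 2; python3 -c "
from h import *
f=snap('top','top3');cv2.imwrite('pics/top3c.png',cv2.resize(f[200:300,290:410],(720,600),interpolation=cv2.INTER_CUBIC))
f=snap('side','side3');cv2.imwrite('pics/side3c.png',cv2.resize(f[150:300,250:410],(640,600),interpolation=cv2.INTER_CUBIC))"
```

```text
t 11.90 rail [199.7 101.4] z 193.9 yaw 82.3 | s 227.4 left-off -0.27 path yaw 82.0 | F along 0.58 left -1.10 up -1.96 T [-0.11  0.17  0.01] op 9.8
t 12.20 rail [200.2 106.3] z 193.9 yaw 87.5 | s 232.2 left-off -0.30 path yaw 86.4 | F along -0.01 left -1.00 up -2.34 T [-0.16  0.21 -0.01] op 9.8
1 x -2.89 y 0.32 turn -1.67
2 x -3.00 y 0.03 turn -0.78
```

View pics/side3c.png

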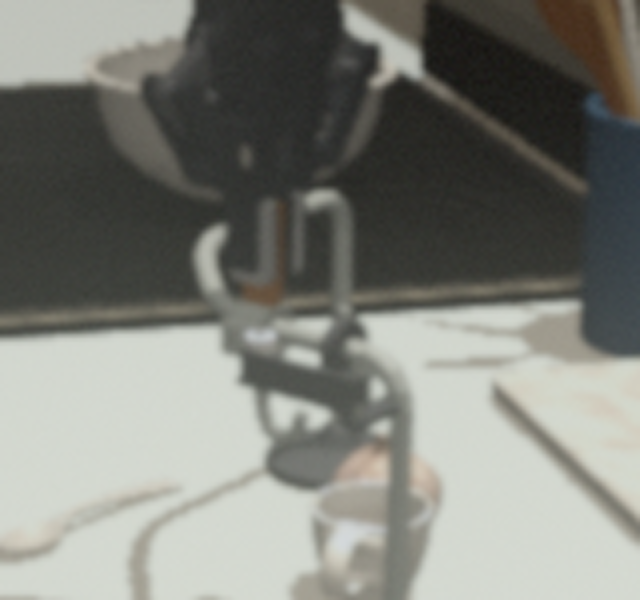

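View pics/top3c.png

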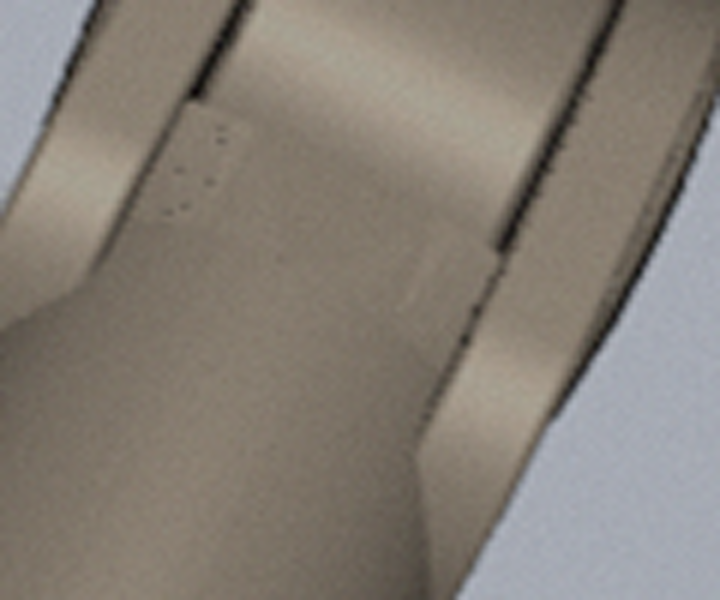

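```bash
python3 -m handwheel '[{"delta_pos":[-0.0015,0.0002,0],"turn":-1.5},{"delta_pos":[-0.0015,0,0],"turn":-0.9},{"delta_pos":[-0.001,0,0],"turn":0},{"delta_pos":[0,0,0],"turn":0}]' 1 60 >/dev/null;python3 st.py;python3 -m handwheel '[{"delta_pos":[-0.001,0,0],"turn":0},{"delta_pos":[-0.001,0,0],"turn":0},{"delta_pos":[0,0,0],"turn":0}]' >/dev/null;python3 st.py;python3 -m handwheel '[{"delta_pos":[-0.001,0,0],"turn":0},{"delta_pos":[-0.001,0,0],"turn":0},{"delta_pos":[0,0,0],"turn":0}]' >/dev/null;python3 st.py
```

```text
t 12.70 rail [200.3 110.1] z 193.8 yaw 90.0 | s 236.1 left-off -0.29 path yaw 89.9 | F along -0.57 left -2.05 up -1.68 T [-0.07  0.65 -0.03] op 8.9
t 13.00 rail [200.3 112.3] z 193.8 yaw 90.0 | s 238.6 left-off -0.31 path yaw 90.0 | F along -1.80 left -3.20 up -3.32 T [-0.06  0.77  0.  ] op 9.1
t 13.30 rail [200.2 114.4] z 193.9 yaw 90.0 | s 240.6 left-off -0.21 path yaw 90.0 | F along -1.75 left -2.75 up -2.28 T [-0.21  0.89 -0.03] op 9.3
```

```bash
python3 -m handwheel '[{"delta_pos":[0,-0.0005,0],"turn":0},{"delta_pos":[0,0,0],"turn":0}]' >/dev/null;python3 st.py;python3 -m handwheel '[{"delta_pos":[0,-0.0005,0],"turn":0},{"delta_pos":[0,0,0],"turn":0}]' >/dev/null;python3 st.py
```

```text
t 13.50 rail [200.2 114.4] z 194.0 yaw 90.1 | s 240.6 left-off -0.25 path yaw 90.0 | F along -0.54 left -1.70 up -2.62 T [-0.18  0.74  0.05] op 8.8
t 13.70 rail [200.4 114.5] z 194.1 yaw 90.1 | s 240.6 left-off -0.37 path yaw 90.0 | F along -0.12 left -1.63 up -3.41 T [-0.19  0.49 -0.03] op 9.0
```

```bash
python3 -m handwheel '[{"delta_pos":[-0.001,0,0.0005],"turn":0},{"delta_pos":[-0.001,0,0],"turn":0},{"delta_pos":[0,0,0],"turn":0}]' >/dev/null;python3 st.py;python3 -m handwheel '[{"delta_pos":[-0.001,0,0],"turn":0},{"delta_pos":[-0.001,0,0],"turn":0},{"delta_pos":[0,0,0],"turn":0}]' >/dev/null;python3 st.py;python3 -m handwheel '[{"delta_pos":[-0.001,0,0],"turn":0},{"delta_pos":[-0.001,0,0],"turn":0},{"delta_pos":[0,0,0],"turn":0}]' >/dev/null;python3 st.py
```

```text
t 14.00 rail [200.4 116.7] z 193.8 yaw 90.1 | s 242.6 left-off -0.36 path yaw 90.0 | F along -1.59 left -1.50 up -2.23 T [-0.04  0.41  0.03] op 9.1
t 14.30 rail [200.3 117.5] z 193.6 yaw 90.1 | s 243.6 left-off -0.30 path yaw 90.0 | F along -3.86 left -0.67 up 1.02 T [ 0.58  0.86 -0.03] op 9.1
t 14.60 rail [200.2 119.3] z 193.4 yaw 90.1 | s 245.6 left-off -0.24 path yaw 90.0 | F along -5.29 left -0.15 up 0.80 T [0.82 0.99 0.01] op 8.9
```

```bash
python3 -m handwheel '[{"delta_pos":[-0.001,0,0],"turn":0},{"delta_pos":[-0.001,0,0],"turn":0},{"delta_pos":[0,0,0],"turn":0}]' >/dev/null;python3 st.py;python3 -m handwheel '[{"delta_pos":[-0.001,0,0],"turn":0},{"delta_pos":[-0.001,0,0],"turn":0},{"delta_pos":[0,0,0],"turn":0}]' >/dev/null;python3 st.py
```

```text
t 14.90 rail [200.3 122.3] z 193.5 yaw 90.1 | s 248.6 left-off -0.26 path yaw 90.0 | F along -3.34 left -0.66 up 0.08 T [ 0.66  0.66 -0.02] op 9.3
t 15.20 rail [200.3 125. ] z 193.6 yaw 90.1 | s 251.1 left-off -0.33 path yaw 90.0 | F along -1.49 left 0.60 up -2.07 T [ 0.52  0.22 -0.05] op 8.7
```

```bash
python3 -m handwheel '[{"delta_pos":[-0.0015,0,0],"turn":0},{"delta_pos":[-0.0015,0,0],"turn":0},{"delta_pos":[0,0,0],"turn":0}]' >/dev/null;python3 st.py;python3 -m handwheel '[{"delta_pos":[-0.0015,0,0],"turn":0},{"delta_pos":[-0.0015,0,0],"turn":0},{"delta_pos":[0,0,0],"turn":0}]' >/dev/null;python3 st.py;
```

```text
t 15.50 rail [200.4 128.3] z 193.7 yaw 90.1 | s 254.6 left-off -0.39 path yaw 90.0 | F along -0.44 left 0.77 up -2.79 T [ 0.32 -0.17 -0.02] op 9.1
t 15.80 rail [200.5 131.3] z 193.7 yaw 90.1 | s 257.6 left-off -0.47 path yaw 90.0 | F along 0.34 left 1.14 up -1.29 T [ 0.15 -0.43 -0.02] op 9.3
```

```bash
python3 -m handwheel '[{"delta_pos":[-0.0015,0,0],"turn":0},{"delta_pos":[-0.0015,0,0],"turn":0},{"delta_pos":[0,0,0],"turn":0}]' >/dev/null;python3 st.py;python3 -m handwheel '[{"delta_pos":[-0.001,0,0],"turn":0},{"delta_pos":[0,0,0],"turn":0}]' >/dev/null;python3 st.py;
```

```text
t 16.10 rail [200.5 134.3] z 193.7 yaw 90.1 | s 260.6 left-off -0.49 path yaw 90.0 | F along 1.47 left 2.27 up -3.37 T [ 0.04 -0.66  0.05] op 9.4
t 16.30 rail [200.5 134.9] z 193.7 yaw 90.1 | s 261.1 left-off -0.51 path yaw 90.0 | F along 1.64 left 2.65 up -2.16 T [ 0.03 -0.8   0.01] op 9.1
```

```bash
python3 -m handwheel '[{"delta_pos":[-0.001,0,0],"turn":0},{"delta_pos":[0,0,0],"turn":0}]' >/dev/null;python3 st.py
```

```text
t 16.50 rail [200.5 135.7] z 193.7 yaw 90.1 | s 261.6 left-off -0.54 path yaw 90.0 | F along 1.33 left 2.27 up -1.38 T [ 0.04 -0.81  0.05] op 9.0
```

```bash
python3 -m handwheel '[{"delta_pos":[-0.001,0.0004,0],"turn":0},{"delta_pos":[0,0,0],"turn":0}]' >/dev/null;python3 st.py; python3 -m handwheel '[{"delta_pos":[-0.0007,0.0004,0],"turn":0},{"delta_pos":[0,0,0],"turn":0}]' >/dev/null;python3 st.py
```

```text
t 16.70 rail [200.7 136.5] z 193.6 yaw 90.0 | s 262.6 left-off -0.68 path yaw 90.0 | F along 1.50 left 2.13 up 0.21 T [ 0.03 -0.56  0.01] op 9.0
t 16.90 rail [200.7 136.8] z 193.4 yaw 90.0 | s 263.1 left-off -0.71 path yaw 90.0 | F along 1.07 left 1.40 up -1.46 T [ 0.01 -0.26  0.03] op 9.1
```

```bash
python3 -m handwheel '[{"delta_pos":[-0.0007,0.0002,0],"turn":0},{"delta_pos":[0,0,0],"turn":0}]' >/dev/null;python3 st.py; python3 -m handwheel '[{"delta_pos":[-0.0007,0,0],"turn":0},{"delta_pos":[0,0,0],"turn":0}]' >/dev/null;python3 st.py;
```

```text
t 17.10 rail [200.8 137.1] z 192.9 yaw 90.0 | s 263.1 left-off -0.80 path yaw 90.0 | F along 0.41 left 0.44 up -1.97 T [ 0.05 -0.03 -0.03] op 9.0
t 17.30 rail [200.4 138.1] z 193.1 yaw 90.0 | s 264.1 left-off -0.39 path yaw 90.0 | F along -1.36 left -0.52 up -2.36 T [-0.04  0.12  0.02] op 9.3
```

```bash
python3 -c "
from h import *
f=snap('side','side4');cv2.imwrite('pics/side4c.png',cv2.resize(f[180:290,270:390],(654,600),interpolation=cv2.INTER_CUBIC))"
```

```text
(no output)
```

View pics/side4c.png

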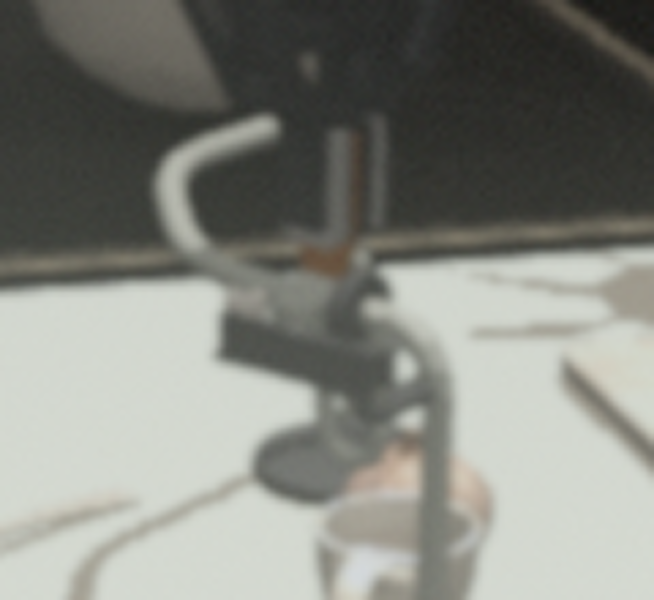

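```bash
python3 -m handwheel '[{"delta_pos":[-0.0007,0,0],"turn":0},{"delta_pos":[0,0,0],"turn":0}]' >/dev/null;python3 st.py; python3 -m handwheel '[{"delta_pos":[-0.0007,0,0],"turn":0},{"delta_pos":[0,0,0],"turn":0}]' >/dev/null;python3 st.py;
```

```text
t 17.55 rail [200.4 138.6] z 193.2 yaw 90.0 | s 264.6 left-off -0.37 path yaw 90.0 | F along -0.52 left -1.42 up -3.74 T [0.01 0.44 0.  ] op 9.0
t 17.75 rail [200.3 138.7] z 193.2 yaw 90.1 | s 264.6 left-off -0.34 path yaw 90.0 | F along -3.39 left -2.04 up 0.11 T [ 0.33  0.86 -0.04] op 8.9
```

```bash
python3 -m handwheel '[{"delta_pos":[-0.0007,-0.0003,0],"turn":0},{"delta_pos":[0,0,0],"turn":0}]' >/dev/null;python3 st.py; python3 -m handwheel '[{"delta_pos":[0,0,0],"turn":0}]' >/dev/null;python3 st.py;
```

```text
t 17.95 rail [200.4 138.8] z 193.2 yaw 90.1 | s 265.1 left-off -0.37 path yaw 90.0 | F along -6.23 left -1.84 up 0.75 T [0.7  1.12 0.04] op 9.1
t 18.05 rail [200.4 138.8] z 193.2 yaw 90.1 | s 265.1 left-off -0.36 path yaw 90.0 | F along -5.73 left -2.10 up 1.19 T [ 0.7   1.08 -0.05] op 9.5
```

```bash
python3 -m handwheel '[{"delta_pos":[0.0006,-0.0003,0.0005],"turn":0},{"delta_pos":[0.0006,0,0.0005],"turn":0},{"delta_pos":[0,0,0],"turn":0}]' >/dev/null;python3 st.py
```

```text
t 18.35 rail [200.3 138.7] z 192.9 yaw 90.1 | s 264.6 left-off -0.31 path yaw 90.0 | F along -4.88 left -1.86 up 2.74 T [0.63 1.05 0.01] op 9.5
```

```bash
python3 -m handwheel '[{"delta_pos":[0.0007,-0.0003,-0.0003],"turn":0},{"delta_pos":[0,0,0],"turn":0}]' 1 20 >/dev/null;python3 st.py;python3 -m handwheel '[{"delta_pos":[0,0,0],"turn":0},{"delta_pos":[0,0,0],"turn":0},{"delta_pos":[0,0,0],"turn":0},{"delta_pos":[0,0,0],"turn":0}]' 0.3 20 >/dev/null;python3 st.py
```

```text
t 18.55 rail [200.4 138.6] z 192.9 yaw 90.1 | s 264.6 left-off -0.37 path yaw 90.0 | F along -3.96 left -0.44 up 0.43 T [0.46 0.61 0.04] op 8.9
t 18.95 rail [200.4 139.2] z 193.1 yaw 90.1 | s 265.1 left-off -0.44 path yaw 90.0 | F along 0.07 left 0.62 up -0.08 T [ 0.05  0.04 -0.01] op 29.9
```

Released with about zero force. I retreat straight up.

```bash
python3 -m handwheel '[{"delta_pos":[0,0,-0.005],"turn":0},{"delta_pos":[0,0,-0.01],"turn":0},{"delta_pos":[0,0,-0.015],"turn":0},{"delta_pos":[0,0,-0.02],"turn":0},{"delta_pos":[0,0,-0.02],"turn":0},{"delta_pos":[0,0,-0.02],"turn":0},{"delta_pos":[0,0,-0.02],"turn":0},{"delta_pos":[0,0,0],"turn":0}]' >/dev/null;python3 st.py; python3 -c "
from h import *
f=snap('side','side5');cv2.imwrite('pics/side5c.png',cv2.resize(f[180:290,270:390],(654,600),interpolation=cv2.INTER_CUBIC))
print(observe()['eef_rot'],observe()['q'])"
```

```text
t 19.75 rail [199.7 140.3] z 307.1 yaw 90.1 | s 266.6 left-off 0.28 path yaw 90.0 | F along -0.40 left 0.29 up 1.03 T [0.02 0.06 0.04] op 29.8
[[-0.61933671  0.7851163   0.00379801]
 [ 0.78511281  0.61934696 -0.00268856]
 [-0.00446312  0.00131674 -0.99998917]] [ 0.92168505  0.39807263 -0.42859284  1.27049771  0.16262424  1.50199817
  1.18043107]
```

View pics/side5c.png

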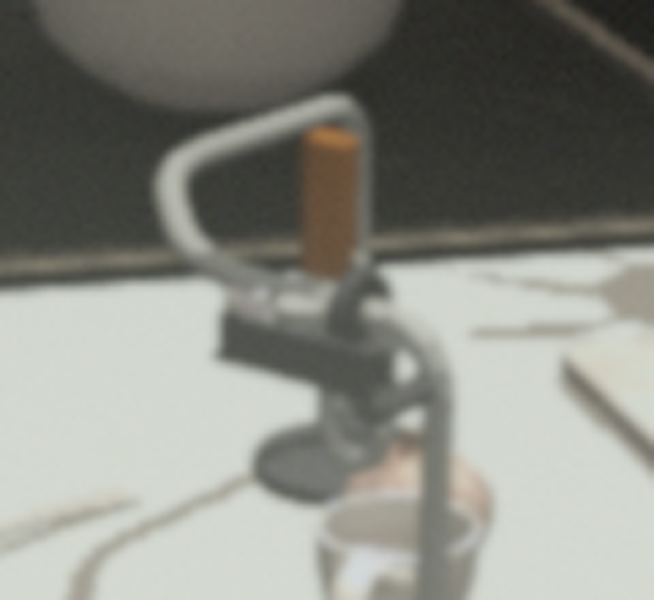

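```bash
python3 -m handwheel '[{"delta_pos":[0,-0.02,0],"turn":0},{"delta_pos":[0,-0.035,0],"turn":0},{"delta_pos":[0,-0.035,0],"turn":0},{"delta_pos":[0,-0.035,0],"turn":0},{"delta_pos":[0,-0.035,0],"turn":0},{"delta_pos":[0,-0.035,0],"turn":0},{"delta_pos":[0,-0.02,0],"turn":0},{"delta_pos":[0,0,0],"turn":0}]' >/dev/null; python3 -c "
from h import *
print(observe()['position'])
f=snap('top','top6');cv2.imwrite('pics/top6c.png',cv2.resize(f[190:310,190:400],(798,456),interpolation=cv2.INTER_CUBIC))
w=warp(f,'top',O,YAW,160,160,240,90,190,6);cv2.imwrite('pics/w6.png',w)
w=warp(cv2.imread('pics/top0.png'),'top',O,YAW,160,160,240,90,190,6);cv2.imwrite('pics/w06.png',w)
cv2.imwrite('pics/w6b.png',np.hstack([cv2.imread('pics/w06.png')[:,:395],cv2.imread('pics/w6.png')[:,:395]]))"
```

```text
[ 288.09581098 -497.91208556  301.10448087]
```

View pics/top6.png

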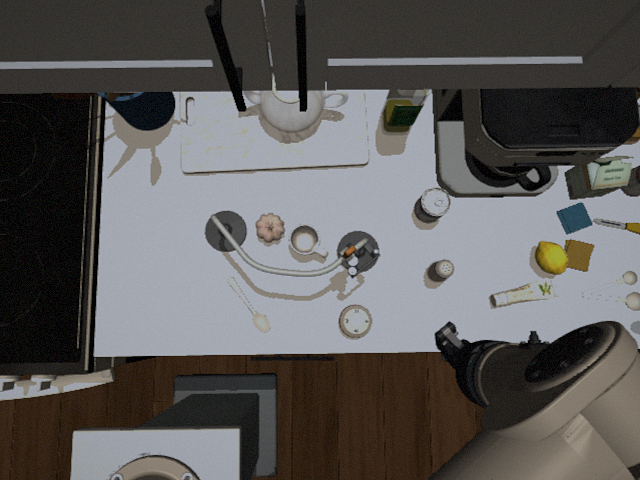

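View pics/w6b.png

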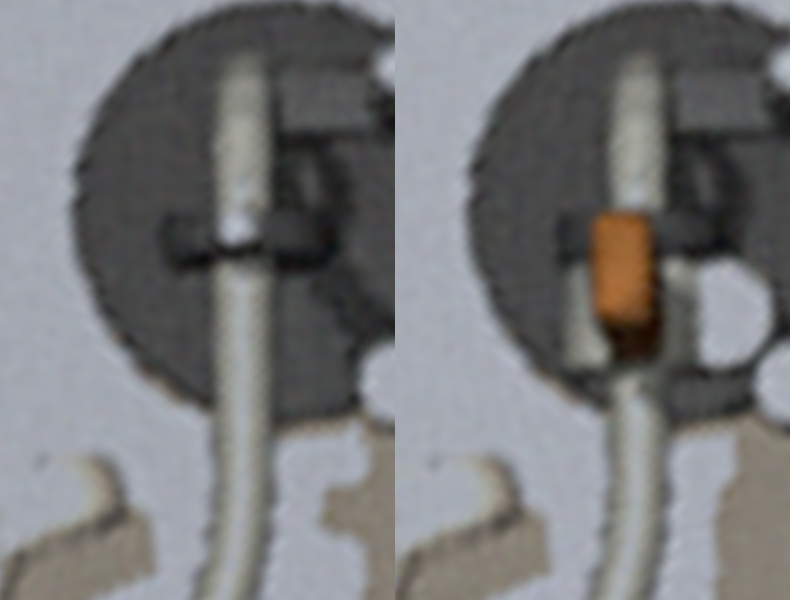

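```bash
python3 -c "
from h import *
a=warp(cv2.imread('pics/top0.png'),'top',O,YAW,160,185,250,90,190,6);b=warp(cv2.imread('pics/top6.png'),'top',O,YAW,160,185,250,90,190,6)
cv2.imwrite('pics/cmp.png',np.hstack([a,b]))
A=cv2.imread('pics/top0.png').astype(int);B=cv2.imread('pics/top6.png').astype(int)
d=(abs(A-B).max(2)>40).astype(np.uint8);n,l,s,c=cv2.connectedComponentsWithStats(d)
print([s[i].tolist() for i in range(1,n) if s[i][4]>6 and s[i][1]<330])"
```

```text
[[213, 222, 21, 21, 221], [340, 246, 18, 20, 196], [233, 256, 10, 13, 49], [224, 261, 11, 13, 88], [341, 270, 5, 4, 10], [330, 274, 7, 9, 30], [332, 282, 14, 10, 82], [434, 321, 206, 159, 10218]]
```

View pics/cmp.png

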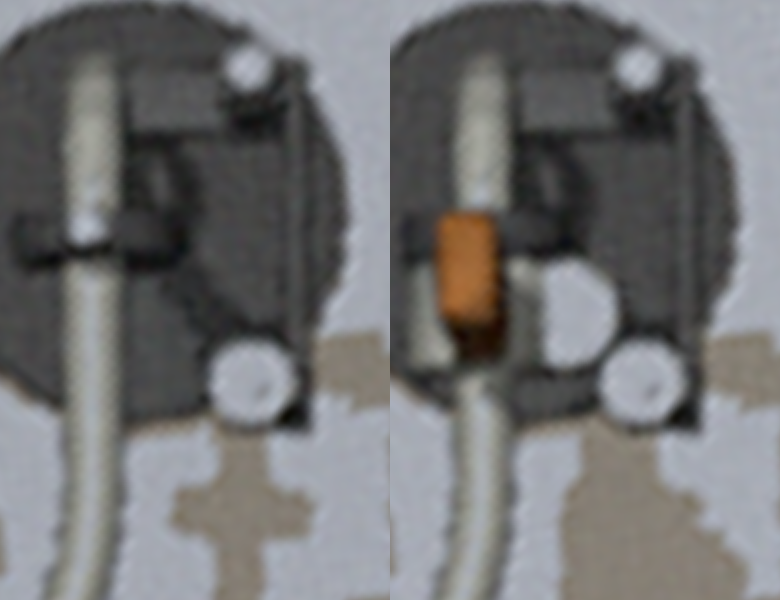

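The roller is back at its rest position (252,382 in both crops) behind the cam. The sleeve is against the collar and nothing else has shifted, so I hand in.

```bash
python3 -c "
from cell import close_job
print(close_job())"
```

```text
the job is handed in; nothing more can be done
None
```

The runner is home: I gripped it by its tab and slid it round the bend to the far end. There I pushed it past the roller onto the stop collar and let go. I handed the job in at about 21 s.

- **Forces:** Readings round the bend stayed within about 2.5 N on any axis. Passing the roller took about 5 N along the bar. Against the stop it stalled at about 6 N, and I eased that off before opening the gripper.
- **Last checks:** The final top view shows the sleeve at the collar face. The roller is at the same place as before the run, behind the cam. The only differences from the first picture are the runner, its shadow and the arm, so the other objects have not moved.
- **Disagreement:** The tool position at the stop read 138.8 mm along the rail against the nominal 137 mm. That is within the 2 mm camera calibration, and both the force at the stop and the picture show it seated. I did not check the gap at the collar from any closer view.

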